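# Find the rocking corner of a jig plate and press its shim home

## Robot

A 6-joint arm with a two-finger parallel gripper is mounted at the origin on the work surface. World frame = base frame: x ahead of the robot, y to its left, z up, the work surface at z = 0. Lengths are in m, angles in rad, forces in N, time in s.
With the tool pointing down it reaches from about 0.25 to 0.775 m from the base axis. Payload 4 kg.
Tool frame: the origin (TCP) lies midway between the tips of the shut fingers; the grasp point (between the pads) lies 19 mm behind it (robot.pinch_z is the distance from the TCP to the grasp point, in m); x points along the fingers, y is the direction in which the jaws open and shut, and the axes are right-handed (so a half turn about x gives the same grasp; the last joint's range is limited). The gripper opens to 94 mm and grips with 3 to 60 N. Pads are 16 mm wide; open, the fingers measure 119 mm over their backs; the gripper's body (75 mm by 177 mm) begins 78 mm behind the grasp point.
Start: joints at [1.234, 0.087, 1.371, -0, 1.684, -0.103], TCP at [0.127, 0.535, 0.206] pointing down, gripper open.
Joint ranges: [-3.1, 3.1], [-0.76, 2.03], [0.27, 2.55], [-1.08, 4.22], [0.17, 2.65], [-2.57, 2.57]. Speed limits (rad/s): [2.79, 2.79, 3.14, 3.14, 3.14, 3.14].

## Interface

Orientations are given as [roll, pitch, yaw] about the fixed x, y, z axes, in that order (R = Rz(yaw) Ry(pitch) Rx(roll)).
In Python, from bench import robot, imaging gives the robot as it stands. The module is installed in compiled form; this text tells all that it offers.
- The arm moves only by the tool drive_tool, never from a script. Its argument "commands" is a list that holds one entry, the list of rows, each a list of 4 numbers: the shift along the tool's x, y, z as a fraction of full scale, then the turn about the tool's x as a fraction of full scale. A call has 1 to 20 rows; each row shifts and turns the commanded pose from where the row before left it, along the tool's axes as they then stand; what a row does not reach is not made up. Full scale, the value 1, is 0.25 m for a shift and 360 degrees for a turn. A row lasts 1/10 s, in which the tool goes at most 50 mm and 8.59 degrees, less where a joint would pass 70% of its speed; a pose out of reach is approached as far as the arm can. A call with a number of a shift or a turn outside -1 to 1 is refused whole. A call with a gripper value outside its range is refused whole. "grip" is the opening, from 0 (shut) to 1 (fully open), set as the call begins (left out, the last holds). The fingers move at their own pace and stop on an object; the grip force is fixed at half the most. Time passes only in rows, so rows that do not move let the fingers close. It gives the time, the measured TCP pose, the force and the opening at its end, in the units of the state.
- robot.get_obs(): the state, without advancing time (a new reading comes with each control period).
- imaging.snapshot(name): name is "scene" or "top"; returns a dict with "pixels" (384x512x3 uint8, red, green, blue), "z_map" (384x512 float32, m along the optical axis (not along the pixel's ray), 0 where there is no reading), "mtx" (3x3 intrinsics, pixels), "k1" (the pictures are not rectified: a ray, as slopes to the right and down, at radius r is drawn at 1 + k1 r^2 times it, then the intrinsics apply), "extrinsics" (4x4, takes a point from world to camera coordinates). Camera axes: x right, y up, looking along -z (the intrinsics and any distortion apply to the point x, -y, -z); pixel columns grow to the right and rows downward; lengths in m; the calibration is good to about 2 mm. A picture is of the moment at which its call begins.
- robot.close_job(): hands the job in, once; it reports no verdict.
The state is a dict: "time": time; "joint_positions": joint angles; "qvel": joint speeds; "joint_torque": joint torques, N m; "tool_pos": TCP position; "ee_rot": TCP orientation; "wrist_force": force on the tool from outside, world axes, zero at the start; "wrist_torque": the same for the moment, N m; "width": finger opening in m.
Only numpy, scipy, OpenCV 4.12 (cv2) and the standard library are available. Lean on these libraries where they do the work, as an engineer would, in place of code of your own. Each camera call takes 0.05 s, during which the arm holds its last target.

## Task

The jig plate rocks because the rest under one of its corners sits low. With shut fingertips press down on the plate's corners until you find the one that dips, then push that corner's shim in until its upturned end lies flat against the plate's edge, and press that corner once more to check that it is solid. Pick nothing up, and leave the other three shims and the loose things where they are.

Things in the scene. Friction and masses are not known exactly. Their poses are not given: they have to be found in the camera images.
- plate: Loose aluminium jig plate, 170 mm (its x) by 220 mm (its y) by 20 mm, about 2 kg; origin at the centre of its underside, z up, yaw within 0.2 rad. Level, its top is 60 mm above the bench. Over the low rest its corner dips about 4 mm under a push of some 3 to 6 N and comes back up by itself; the other corners are solid. Flush drill bushes in its top are only looks.
- subplate: Dark cast sub-plate, 330 x 230 x 20 mm, fixed to the bench, origin under its centre, aligned with the plate. Four 24 mm square rest pads on it, hidden 58 mm (x) and 80 mm (y) from the plate's centre, carry the plate; one is 4 mm low. Six 12 mm dowels (tops 4 mm below the plate's top) in mid left and right edge, and two on the near and far edges, keep the plate from sliding.
- corner_nl (a point): Where to press the plate's near left corner: on its top face, 19 mm in from the near edge and 20 mm in from the left edge.
- corner_nr (a point): Where to press the plate's near right corner: on its top face, 19 mm in from the near edge and 20 mm in from the right edge.
- corner_fl (a point): Where to press the plate's far left corner: on its top face, 19 mm in from the far edge and 20 mm in from the left edge.
- corner_fr (a point): Where to press the plate's far right corner: on its top face, 19 mm in from the far edge and 20 mm in from the right edge.
- shim_nl (a joint): Slide of the near left corner's shim in its groove under the plate: 0 = farthest out, 0.032 m = home, upturned end flat against the plate's left edge; grows as it is pushed in along the plate's -y. Starts at 0 to 0.005, which tells nothing about which corner rocks. About 3 N of friction; stays where it is left. At a solid corner its step meets the pad at about 0.007 and it jams.
- tab_nl (a point): Centre of the outer face of the near left shim's upturned end: a steel tab 30 mm wide (along the plate's x), 4 mm thick, 26 mm high, its inner face 27 to 32 mm out from the plate's left edge at the start, its top 2 mm below the plate's top; this point is 15 mm below the plate's top and 58 mm from its middle in x.
- shim_nr (a joint): Slide of the near right corner's shim in its groove under the plate: 0 = farthest out, 0.032 m = home, upturned end flat against the plate's right edge; grows as it is pushed in along the plate's +y. Starts at 0 to 0.005, which tells nothing about which corner rocks. About 3 N of friction; stays where it is left. At a solid corner its step meets the pad at about 0.007 and it jams.
- tab_nr (a point): Centre of the outer face of the near right shim's upturned end: a steel tab 30 mm wide (along the plate's x), 4 mm thick, 26 mm high, its inner face 27 to 32 mm out from the plate's right edge at the start, its top 2 mm below the plate's top; this point is 15 mm below the plate's top and 58 mm from its middle in x.
- shim_fl (a joint): Slide of the far left corner's shim in its groove under the plate: 0 = farthest out, 0.032 m = home, upturned end flat against the plate's left edge; grows as it is pushed in along the plate's -y. Starts at 0 to 0.005, which tells nothing about which corner rocks. About 3 N of friction; stays where it is left. At a solid corner its step meets the pad at about 0.007 and it jams.
- tab_fl (a point): Centre of the outer face of the far left shim's upturned end: a steel tab 30 mm wide (along the plate's x), 4 mm thick, 26 mm high, its inner face 27 to 32 mm out from the plate's left edge at the start, its top 2 mm below the plate's top; this point is 15 mm below the plate's top and 58 mm from its middle in x.
- shim_fr (a joint): Slide of the far right corner's shim in its groove under the plate: 0 = farthest out, 0.032 m = home, upturned end flat against the plate's right edge; grows as it is pushed in along the plate's +y. Starts at 0 to 0.005, which tells nothing about which corner rocks. About 3 N of friction; stays where it is left. At a solid corner its step meets the pad at about 0.007 and it jams.
- tab_fr (a point): Centre of the outer face of the far right shim's upturned end: a steel tab 30 mm wide (along the plate's x), 4 mm thick, 26 mm high, its inner face 27 to 32 mm out from the plate's right edge at the start, its top 2 mm below the plate's top; this point is 15 mm below the plate's top and 58 mm from its middle in x.
- bush: Loose flanged drill bush standing on the middle of the plate, 34 mm across, 30 mm tall; origin under its centre. Leave it standing.
- bolt: Loose hexagon bolt standing on its head on the bench to the right of the sub-plate, 27 mm across, 66 mm tall. Leave it.
- block: Loose steel setup block, 50 x 75 x 25 mm, on the bench to the left of the sub-plate. Leave it.
- brush: Loose chip brush lying on the bench beyond the sub-plate. Leave it.

How it is judged:
On the way, in this order (a step that is already met when the one before it is completed fails the run):
1. a corner of the plate dips by at least 2.5 mm under fingertips pressing on that corner (((contact force between the fingers and plate above 2.5 N and x of the grasp point in the frame of plate between -0.09 and -0.035 m and y of the grasp point in the frame of plate between 0.05 and 0.106 m and height (world z) of corner_nl below 0.0575 m) or (contact force between the fingers and plate above 2.5 N and x of the grasp point in the frame of plate between -0.09 and -0.035 m and y of the grasp point in the frame of plate between -0.106 and -0.05 m and height (world z) of corner_nr below 0.0575 m) or (contact force between the fingers and plate above 2.5 N and x of the grasp point in the frame of plate between 0.035 and 0.09 m and y of the grasp point in the frame of plate between 0.05 and 0.106 m and height (world z) of corner_fl below 0.0575 m) or (contact force between the fingers and plate above 2.5 N and x of the grasp point in the frame of plate between 0.035 and 0.09 m and y of the grasp point in the frame of plate between -0.106 and -0.05 m and height (world z) of corner_fr below 0.0575 m))), for 0.1 s.
2. one shim is pushed home (within 2 mm) (value of joint any of shim_nl, shim_nr, shim_fl, shim_fr above 0.03 m), for 0.1 s.
3. the fingertips press on the corner of that shim and it stays up (within 1.5 mm of level) (((contact force between the fingers and plate above 2.5 N and x of the grasp point in the frame of plate between -0.09 and -0.035 m and y of the grasp point in the frame of plate between 0.05 and 0.106 m and value of joint shim_nl above 0.03 m and height (world z) of corner_nl above 0.0585 m) or (contact force between the fingers and plate above 2.5 N and x of the grasp point in the frame of plate between -0.09 and -0.035 m and y of the grasp point in the frame of plate between -0.106 and -0.05 m and value of joint shim_nr above 0.03 m and height (world z) of corner_nr above 0.0585 m) or (contact force between the fingers and plate above 2.5 N and x of the grasp point in the frame of plate between 0.035 and 0.09 m and y of the grasp point in the frame of plate between 0.05 and 0.106 m and value of joint shim_fl above 0.03 m and height (world z) of corner_fl above 0.0585 m) or (contact force between the fingers and plate above 2.5 N and x of the grasp point in the frame of plate between 0.035 and 0.09 m and y of the grasp point in the frame of plate between -0.106 and -0.05 m and value of joint shim_fr above 0.03 m and height (world z) of corner_fr above 0.0585 m))), for 0.2 s.
At the end, for the whole second after the job is handed in: One shim is home (within 2 mm of flat against the plate's edge), the other three are still at least 25 mm out, the plate is at rest and level with each corner's top 60 mm above the bench within 1.5 mm. (With a wrong shim forced in, that corner would stand up to 4 mm high.) (((value of joint shim_nl above 0.03 m and value of joint each of shim_nr, shim_fl, shim_fr below 0.0068 m) or (value of joint shim_nr above 0.03 m and value of joint each of shim_nl, shim_fl, shim_fr below 0.0068 m) or (value of joint shim_fl above 0.03 m and value of joint each of shim_nl, shim_nr, shim_fr below 0.0068 m) or (value of joint shim_fr above 0.03 m and value of joint each of shim_nl, shim_nr, shim_fl below 0.0068 m)) and height (world z) of corner_nl between 0.0585 and 0.0615 m and height (world z) of corner_nr between 0.0585 and 0.0615 m and height (world z) of corner_fl between 0.0585 and 0.0615 m and height (world z) of corner_fr between 0.0585 and 0.0615 m and linear speed of plate below 0.01 m/s); the robot touches nothing.
It fails at once if the plate is lifted or shifted by more than 8 mm (distance of plate from where it was at the start of the episode above 0.008 m).
It fails at once if a loose thing is moved or picked up (more than 20 mm) (distance of any of bush, bolt, block, brush from where it was at the start of the episode above 0.02 m).
It fails at once if two shims are pushed in (value of joint each of shim_nl, shim_nr above 0.0068 m or value of joint each of shim_fl, shim_nl above 0.0068 m or value of joint each of shim_fl, shim_nr above 0.0068 m or value of joint each of shim_fl, shim_fr above 0.0068 m or value of joint each of shim_fr, shim_nl above 0.0068 m or value of joint each of shim_fr, shim_nr above 0.0068 m).
It also fails if it takes over 54 s, if anything falls off the work surface, if the arm or the gripper's body presses on something with over 40 N, if the wrist force passes 120 N, or if a joint passes its speed limit or range.

## Working session

There is one attempt and no reset: what is moved stays moved. The work goes in short steps, Python scripts to look and compute and a tool call to move; the robot and the scene stay as the last step left them, time stands still between calls to the robot, and variables do not carry over. Pictures are saved under pics/ and viewed, and the job is handed in when it is done.

Besides the shell and the picture viewer there is one more tool, called after "Call:" as a command line: name --argument value ..., lists and objects as JSON in quotes. drive_tool: Moves the arm, as the interface text tells. Shift numbers are shares of 0.25 m and turn numbers shares of 360 degrees, none past 1 either way. Its arguments: {"type":"object","properties":{"commands":{"type":"array","items":{"type":"array","items":{"type":"array","items":{"type":"number","minimum":-1,"maximum":1}}}},"grip":{"type":"number"}},"required":["commands"]}

```bash
mkdir -p pics; ls
python3 - <<'E'
from bench import robot, imaging
import cv2,numpy as np
o=robot.get_obs();print(o, robot.pinch_z)
for n in("scene","top"):
    s=imaging.snapshot(n);cv2.imwrite(f"pics/{n}0.png",s["pixels"][:,:,::-1]);print(n,s["mtx"],s["k1"],s["extrinsics"])
    np.savez(f"{n}0.npz",**s)
E
```

```text
pics
{'time': 0.0, 'joint_positions': array([ 1.23389980e+00,  8.79439913e-02,  1.37225436e+00, -1.01345507e-06,
        1.68358829e+00, -1.03066012e-01]), 'qvel': array([ 0.00108868, -0.00189188, -0.00038843, -0.00170681, -0.00104233,
        0.000599  ]), 'joint_torque': array([ 3.46288125e-04, -3.40178525e+01, -3.02430403e+01,  7.17255310e-02,
        3.29174171e-02, -1.71795073e-04]), 'tool_pos': array([0.12724207, 0.53451413, 0.20431014]), 'ee_rot': array([-1.67340324,  1.56860234, -1.90723386]), 'wrist_force': array([ 0.41312559, -0.03390163, -0.03752298]), 'wrist_torque': array([0.02515131, 0.01050339, 0.02140563]), 'width': 0.09392367438253366} 0.0188
scene [[468.85974358   0.         249.79465181]
 [  0.         468.85974358 189.77285291]
 [  0.           0.           1.        ]] 0.049582014149338244 [[ 5.43729596e-01  8.39260263e-01 -5.80648251e-04 -3.44470440e-01]
 [-4.78126994e-01  3.10331480e-01  8.21637967e-01  2.12890809e-01]
 [ 6.89748290e-01 -4.46471256e-01  5.70009398e-01 -1.66227386e+00]
 [ 0.00000000e+00  0.00000000e+00  0.00000000e+00  1.00000000e+00]]
top [[349.67391836   0.         258.00706497]
 [  0.         349.67391836 186.34498679]
 [  0.           0.           1.        ]] -0.028659471807478402 [[ 0.02074474 -0.99962606  0.01781555  0.01540642]
 [ 0.99706235  0.0219991   0.07336696 -0.61530203]
 [-0.07373145  0.01624124  0.99714587 -0.95323571]
 [ 0.          0.          0.          1.        ]]
```

View pics/scene0.png

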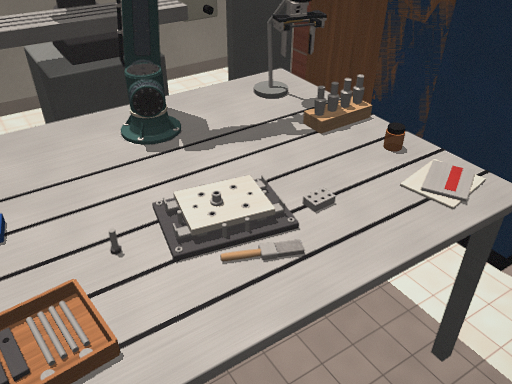

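View pics/top0.png

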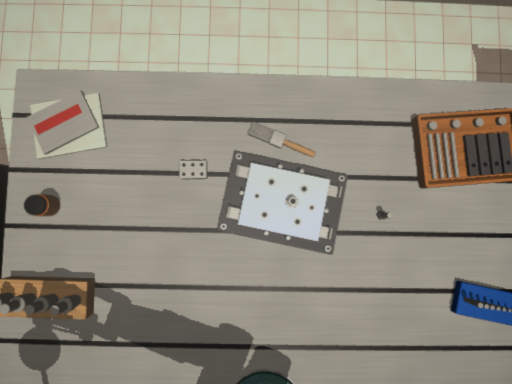

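The scene view shows the pale plate at about (225,203) with the brush, block and bolt around it. The top view shows the plate centred at about (284,202), with pale tabs at (242,172), (233,213), (334,190) and (324,232). Next I'll measure the plate.

```bash
cat > h.py <<'E'
import numpy as np,cv2
def ray(s,uv):
    K=s["mtx"];E=s["extrinsics"];k=float(s["k1"])
    d=(np.asarray(uv,float)-[K[0,2],K[1,2]])/[K[0,0],K[1,1]]
    u=d.copy()
    for _ in range(20): u=d/(1+k*np.sum(u*u,-1,keepdims=True))
    c=np.stack([u[...,0],-u[...,1],-np.ones(u.shape[:-1])],-1)
    return -E[:3,:3].T@E[:3,3], c@E[:3,:3]
def onz(s,uv,z):
    o,d=ray(s,uv); return o+d*((z-o[2])/d[...,2])[...,None]
def proj(s,P):
    E=s["extrinsics"];c=P@E[:3,:3].T+E[:3,3]
    u=np.stack([c[...,0]/-c[...,2],-c[...,1]/-c[...,2]],-1);u=u*(1+float(s["k1"])*np.sum(u*u,-1,keepdims=True))
    return u*s["mtx"][0,0]+s["mtx"][:2,2]
def cloud(s):
    v,u=np.mgrid[:384,:512];o,d=ray(s,np.stack([u,v],-1))
    return o+d*s["z_map"][...,None]
E
python3 - <<'E'
from h import *
for n in("top","scene"):
    s=dict(np.load(n+"0.npz"));im=s["pixels"].astype(int);P=cloud(s)
    roi=(P[...,0]>.35)&(P[...,0]<.8)&(abs(P[...,1]+.06)<.2)
    m=(im.min(-1)>(190 if n=="top" else 190))&roi&(abs(P[...,2]-.06)<.012)
    m=m.astype(np.uint8);m=cv2.morphologyEx(m,cv2.MORPH_CLOSE,np.ones((9,9)));m=cv2.morphologyEx(m,cv2.MORPH_OPEN,np.ones((7,7)))
    c=max(cv2.findContours(m,0,1)[0],key=cv2.contourArea)[:,0]
    W=onz(s,c,.06)
    r=cv2.minAreaRect((W[:,:2]*1000).astype(np.float32));print(n,r,cv2.boxPoints(r))
    mm=m.astype(bool)&(s["z_map"]>0);print("z med",np.median(P[mm][:,2]))
    v=cv2.resize(s["pixels"][:,:,::-1],None,fx=2,fy=2)
    x0,y0=(190,130) if n=="top" else (120,150)
    v=s["pixels"][y0:y0+140,x0:x0+200,::-1].copy();v=cv2.resize(v,None,fx=4,fy=4,interpolation=cv2.INTER_CUBIC)
    cv2.drawContours(v,[((c-[x0,y0])*4+2).reshape(-1,1,2)],-1,(0,0,255),1)
    cv2.imwrite(f"pics/{n}_crop.png",v)
E
```

```text
top ((573.2566528320312, -41.30925750732422), (215.1700897216797, 163.6414031982422), 79.19920349121094) [[ 472.72455  -131.65561 ]
 [ 633.467    -162.32118 ]
 [ 673.78876    49.037094]
 [ 513.0463     79.70267 ]]
z med 0.0587067108596353
scene ((571.5789794921875, -44.23866271972656), (217.85446166992188, 167.608154296875), 79.51788330078125) [[ 469.35648 -136.10172]
 [ 634.16754 -166.59445]
 [ 673.8015    47.62439]
 [ 508.99042   78.11713]]
z med 0.06070884544045585
```

View pics/top_crop.png

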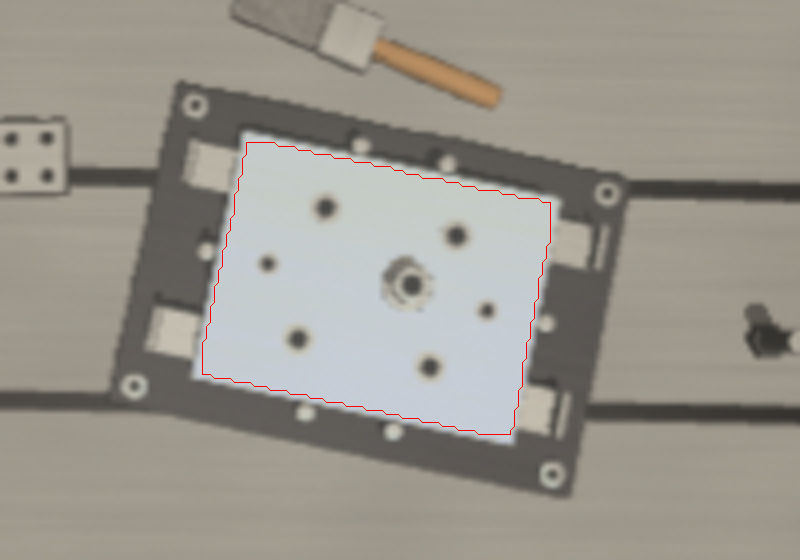

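View pics/scene_crop.png

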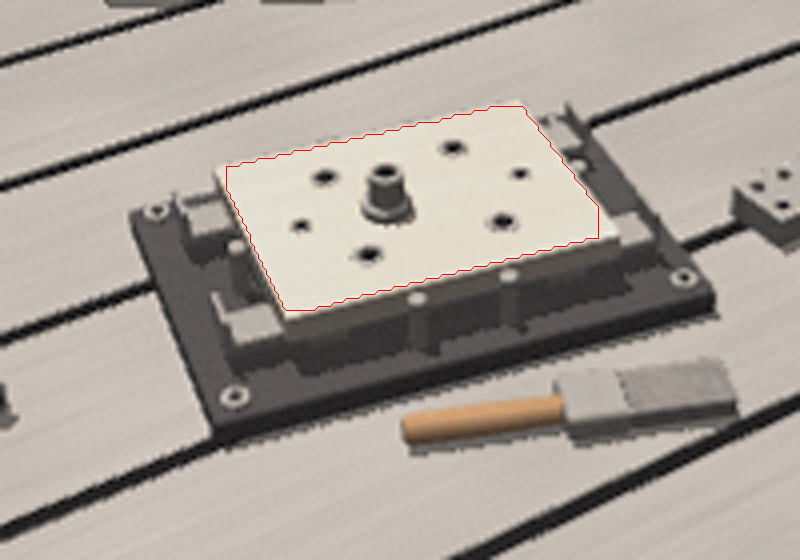

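The contour sits on the plate in both views. From these, the centre is about (0.573, -0.042), the yaw about -0.187 rad and the top at z≈0.06. The rectangle comes out about 3–5 mm small because the mask was eroded at the edges. Next I'll work out the targets and move vectors.

```bash
cat >> h.py <<'E'
C=np.array([.5725,-.0425]);YAW=-.187
cy,sy=np.cos(YAW),np.sin(YAW)
def pl(x,y): return C+np.array([cy*x-sy*y,sy*x+cy*y])
def toplate(p): d=np.asarray(p)[:2]-C; return np.array([cy*d[0]+sy*d[1],-sy*d[0]+cy*d[1]])
def state():
    from bench import robot
    from scipy.spatial.transform import Rotation as Ro
    o=robot.get_obs();return o,Ro.from_euler('xyz',o["ee_rot"]).as_matrix()
T={a+b:pl(65*X/1000,91*Y/1000) for a,X in(('n',-1),('f',1)) for b,Y in(('l',1),('r',-1))}
def rel(p):
    o,R=state();return R.T@(np.asarray(p)-o["tool_pos"])/.25
E
python3 - <<'E'
from h import *
o,R=state();print(R.round(3))
for k,v in T.items():print(k,v.round(4),rel([*v,.09]).round(4))
# jaw angle relative to plate
y=R[:2,1];print("jaw dir deg",np.degrees(np.arctan2(y[1],y[0])),"plate y deg",90+np.degrees(YAW))
E
```

```text
[[-0.001  0.232  0.973]
 [-0.002  0.973 -0.232]
 [-1.    -0.002 -0.   ]]
nl [0.5256 0.059 ] [ 0.4604 -1.4807  1.9905]
nr [ 0.4917 -0.1198] [ 0.4618 -2.2079  2.0246]
fl [0.6533 0.0348] [ 0.4602 -1.4563  2.51  ]
fr [ 0.6194 -0.144 ] [ 0.4616 -2.1836  2.544 ]
jaw dir deg 76.60632924707845 plate y deg 79.28568923105361
```

Run:
```python
from h import *
for n in("top","scene"):
    s=dict(np.load(n+"0.npz"));P=cloud(s)
    for x in np.arange(0,.9,.1):
        r=[]
        for y in np.arange(-.3,.8,.1):
            m=(abs(P[...,0]-x-.05)<.05)&(abs(P[...,1]-y-.05)<.05)&(s["z_map"]>0)
            r.append(int(1000*P[m][:,2].max()) if m.any() else -1)
        print(n,round(x,1),r)
print(toplate(state()[0]["tool_pos"]))
```

```text
top 0.0 [3, 3, 15, 16, 3, 3, 4, 2, 5, 4, 2]
top 0.1 [3, 4, 13, 14, 4, 3, 4, 3, 4, 3, 4]
top 0.2 [3, 4, 5, 4, 4, 4, 4, 147, 152, 152, 51]
top 0.3 [4, 4, 4, 4, 3, 3, 4, 149, 155, 151, 51]
top 0.4 [4, 62, 62, 61, 26, 5, 5, 4, 5, 4, 3]
top 0.5 [22, 63, 92, 64, 58, 5, 4, 4, 79, 81, 4]
top 0.6 [27, 63, 64, 64, 27, 29, 4, 4, 10, 19, 3]
top 0.7 [4, 21, 23, 26, 4, 4, 5, 19, 24, 23, 4]
top 0.8 [4, 5, 4, 4, 4, 5, 4, 15, 22, 21, 4]
scene 0.0 [5, 16, 226, 226, 6, 6, 6, 386, 386, 6, 4]
scene 0.1 [5, 7, 206, 187, 6, 5, 6, 398, 400, 346, 4]
scene 0.2 [5, 5, 7, 6, 5, 5, 6, 151, 150, 151, 48]
scene 0.3 [5, 5, 5, 5, 5, 6, 7, 152, 152, 151, 104]
scene 0.4 [6, 64, 64, 61, 25, 6, 6, 5, 5, 4, 3]
scene 0.5 [24, 64, 94, 65, 60, 5, 6, 5, 81, 81, 4]
scene 0.6 [48, 64, 64, 65, 29, 29, 5, 5, 9, 19, 4]
scene 0.7 [5, 24, 24, 27, 6, 6, 6, 21, 23, 22, 4]
scene 0.8 [4, 5, 4, 18, 5, 5, 5, 14, 23, 22, 5]
[-0.5447546   0.48424292]
```

Call:
drive_tool --commands '[[[0, 0, 0, -0.0075], [0, -0.085, 0.096, 0], [0, -0.085, 0.096, 0], [0, -0.085, 0.096, 0], [0, -0.085, 0.096, 0], [0, -0.085, 0.096, 0], [0, -0.085, 0.096, 0], [0, -0.085, 0.096, 0], [0, -0.085, 0.096, 0], [0, -0.085, 0.096, 0], [0, -0.085, 0.096, 0], [0, -0.085, 0.096, 0], [0, -0.085, 0.096, 0], [0, -0.085, 0.096, 0], [0, -0.085, 0.096, 0], [0, -0.085, 0.096, 0], [0, -0.085, 0.096, 0], [0, -0.085, 0.096, 0], [0, -0.085, 0.096, 0], [0, 0, 0.096, 0]]]' --grip 0

```text
time: 2.1
tool_pos: [0.5048, 0.0721, 0.2051]
ee_rot: [-2.143, 1.57, -2.333]
wrist_force: [-0.7, 0.3, 0.8]
width: 0.0002
```

```bash
cat > st.py <<'E'
from h import *
import sys
o,R=state();print("t",round(o["time"],2),"tcp",o["tool_pos"].round(4),"plate mm",(toplate(o["tool_pos"])*1000).round(1),"F",o["wrist_force"].round(2),"w",round(o["width"],4))
y=R[:2,1];print("jaw vs plate deg",round(np.degrees(np.arctan2(y[1],y[0])-YAW)-90,2),"down",R[:,0].round(3))
for k,v in T.items():print(k,rel([*v,o["tool_pos"][2]]).round(4))
E
python3 st.py
```

```text
t 2.1 tcp [0.5048 0.0721 0.2051] plate mm [-87.8 100. ] F [-0.69  0.29  0.77] w 0.0002
jaw vs plate deg -0.16 down [-0.001 -0.001 -1.   ]
nl [-0.     -0.0357  0.0912]
nr [ 0.0008 -0.7636  0.0933]
fl [-4.000e-04 -3.420e-02  6.112e-01]
fr [ 4.000e-04 -7.622e-01  6.133e-01]
```

Call:
drive_tool --commands '[[[0.1, 0, 0, 0], [0.1, 0, 0, 0], [0.1, 0, 0, 0], [0, 0, 0, 0], [0, 0, 0, 0]]]'

```text
time: 2.6
tool_pos: [0.5042, 0.0746, 0.1302]
ee_rot: [-2.986, 1.569, 3.111]
wrist_force: [0.7, -0.6, -0.3]
width: 0.0006
```

```bash
python3 st.py
```

```text
t 2.6 tcp [0.5042 0.0746 0.1302] plate mm [-88.9 102.3] F [ 0.66 -0.57 -0.28] w 0.0006
jaw vs plate deg 0.02 down [-0.001  0.    -1.   ]
nl [-0.0001 -0.0454  0.0957]
nr [ 0.     -0.7734  0.0954]
fl [-0.0008 -0.0455  0.6157]
fr [-7.000e-04 -7.735e-01  6.154e-01]
```

Call:
drive_tool --commands '[[[0.05, -0.0454, 0.0957, 0], [0.1, 0, 0, 0], [0.07, 0, 0, 0], [0.04, 0, 0, 0], [0, 0, 0, 0], [0, 0, 0, 0]]]'

```text
time: 3.2
tool_pos: [0.5269, 0.0591, 0.067]
ee_rot: [0.224, 1.568, 0.037]
wrist_force: [-0.3, -0.4, 0.2]
width: 0.0007
```

```bash
python3 st.py
```

```text
t 3.2 tcp [0.5269 0.0591 0.067 ] plate mm [-63.7  91.3] F [-0.28 -0.39  0.19] w 0.0007
jaw vs plate deg 0.03 down [ 0.002  0.    -1.   ]
nl [-0.     -0.0013 -0.0051]
nr [-4.000e-04 -7.293e-01 -5.500e-03]
fl [ 0.0012 -0.0016  0.5149]
fr [ 0.0008 -0.7296  0.5145]
```

Call:
drive_tool --commands '[[[0.012, 0, 0, 0], [0.012, 0, 0, 0], [0.008, 0, 0, 0], [0, 0, 0, 0], [0, 0, 0, 0]]]'

```text
time: 3.7
tool_pos: [0.5268, 0.0591, 0.06]
ee_rot: [0.233, 1.568, 0.047]
wrist_force: [-1.7, -0.5, 7.3]
width: 0.0002
```

Call:
drive_tool --commands '[[[0.004, 0, 0, 0], [0, 0, 0, 0]]]'

```text
time: 3.9
tool_pos: [0.5268, 0.0591, 0.0599]
ee_rot: [0.212, 1.568, 0.026]
wrist_force: [-4.6, 0.0, 12.9]
width: 0.0005
```

Call:
drive_tool --commands '[[[0.004, 0, 0, 0], [0, 0, 0, 0]]]'

```text
time: 4.1
tool_pos: [0.5268, 0.0591, 0.0599]
ee_rot: [0.189, 1.568, 0.003]
wrist_force: [-6.1, -0.4, 15.7]
width: 0.0005
```

Near left is solid: z=0.0599 at 15 N. Next is near right.

Call:
drive_tool --commands '[[[-0.08, 0, 0, 0], [0, -0.128, 0, 0], [0, -0.15, 0, 0], [0, -0.15, 0, 0], [0, -0.15, 0, 0], [0, -0.15, 0, 0], [0.04, 0, 0, 0], [0.01, 0, 0, 0], [0, 0, 0, 0], [0, 0, 0, 0]]]'

```text
time: 5.1
tool_pos: [0.4923, -0.1186, 0.0629]
ee_rot: [2.16, 1.57, 1.975]
wrist_force: [-0.5, 0.7, 0.5]
width: 0.0005
```

```bash
python3 st.py
```

```text
t 5.1 tcp [ 0.4923 -0.1186  0.0629] plate mm [-64.6 -89.7] F [-0.5   0.73  0.5 ] w 0.0005
jaw vs plate deg 0.12 down [-0.     0.001 -1.   ]
nl [4.000e-04 7.227e-01 1.000e-04]
nr [-0.     -0.0053 -0.0014]
fl [2.000e-04 7.216e-01 5.201e-01]
fr [-2.000e-04 -6.400e-03  5.186e-01]
```

Call:
drive_tool --commands '[[[0.008, 0, 0, 0], [0.004, 0, 0, 0], [0.004, 0, 0, 0], [0, 0, 0, 0], [0, 0, 0, 0]]]'

```text
time: 5.6
tool_pos: [0.4924, -0.1195, 0.0593]
ee_rot: [0.755, 1.57, 0.568]
wrist_force: [-0.6, 1.0, 2.0]
width: 0.0002
```

Call:
drive_tool --commands '[[[0.004, 0, 0, 0], [0, 0, 0, 0]]]'

```text
time: 5.8
tool_pos: [0.4922, -0.1198, 0.058]
ee_rot: [1.1, 1.57, 0.914]
wrist_force: [-0.7, 1.5, 2.7]
width: 0.0003
```

Call:
drive_tool --commands '[[[0.004, 0, 0, 0], [0, 0, 0, 0]]]'

```text
time: 6.0
tool_pos: [0.492, -0.1199, 0.0569]
ee_rot: [-3.1, 1.571, 2.996]
wrist_force: [-1.0, 1.0, 3.6]
width: 0.0006
```

Near right is dipping: z is at 0.0569 and falling, at only 3.6 N. I'll press on.

Call:
drive_tool --commands '[[[0.005, 0, 0, 0], [0.005, 0, 0, 0], [0, 0, 0, 0], [0, 0, 0, 0]]]'

```text
time: 6.4
tool_pos: [0.492, -0.12, 0.0561]
ee_rot: [-1.595, 1.571, -1.782]
wrist_force: [-4.8, 2.4, 10.2]
width: 0.0003
```

Call:
drive_tool --commands '[[[0.004, 0, 0, 0], [0, 0, 0, 0], [0, 0, 0, 0]]]'

```text
time: 6.7
tool_pos: [0.492, -0.12, 0.056]
ee_rot: [-1.159, 1.57, -1.345]
wrist_force: [-6.7, 1.9, 13.9]
width: 0.0005
```

Near right is the low corner: it drops 4 mm and then goes hard at 10–14 N. Next I'll lift off and measure its tab and the bolt's clearance.

Call:
drive_tool --commands '[[[-0.06, 0, 0, 0], [-0.1, 0, 0, 0], [0, -0.17, 0.028, 0], [0, -0.17, 0, 0], [0, 0, 0, 0], [0, 0, 0, 0]]]'

```text
time: 7.3
tool_pos: [0.4829, -0.2054, 0.0927]
ee_rot: [2.418, 1.57, 2.229]
wrist_force: [0.2, -1.1, -1.3]
width: 0.0002
```

```bash
python3 st.py
python3 - <<'E'
from h import *
s=dict(np.load("top0.npz"))
for nm,uv,z in(("tab nr mid top",(190+563/4,130+415/4),.058),("tab fr",(190+601/4,130+247/4),.058),("bolt",(383,214),.03),("bolt2",(388,215),.066)):
    print(nm,(toplate(onz(s,np.array(uv),z))*1000).round(1))
P=cloud(s);m=(P[...,2]>.02)&(P[...,1]<-.2)&(P[...,1]>-.45)&(abs(P[...,0]-.55)<.12)
Q=np.array([toplate(p)*1000 for p in P[m]]);print(Q.min(0),Q.max(0),P[m][:,2].max())
E
```

```text
t 7.3 tcp [ 0.4829 -0.2054  0.0927] plate mm [ -57.8 -176.7] F [ 0.22 -1.06 -1.29] w 0.0002
jaw vs plate deg -0.12 down [-0.001  0.001 -1.   ]
nl [ 6.0000e-04  1.0707e+00 -3.1100e-02]
nr [ 2.000e-04  3.427e-01 -2.960e-02]
fl [3.0000e-04 1.0718e+00 4.8890e-01]
fr [-1.000e-04  3.438e-01  4.904e-01]
tab nr mid top [ -58.4 -138.9]
tab fr [  57.5 -142.6]
bolt [  24.5 -278.3]
bolt2 [  22.1 -278.7]
[  14.52636568 -390.10570617] [ 169.16637055 -141.1792427 ] 0.06663631620328525
```

Call:
drive_tool --commands '[[[0.1, 0, 0, 0], [0.08, 0, 0, 0], [0.03, 0, 0, 0], [0, 0, 0, 0], [0, 0, 0, 0]]]'

```text
time: 7.8
tool_pos: [0.4838, -0.2043, 0.0416]
ee_rot: [-0.135, 1.57, -0.321]
wrist_force: [0.3, -1.5, 0.4]
width: 0.0005
```

Call:
drive_tool --commands '[[[0, 0.03, 0, 0], [0, 0.03, 0, 0], [0, 0, 0, 0], [0, 0, 0, 0]]]'

```text
time: 8.2
tool_pos: [0.4864, -0.1897, 0.0414]
ee_rot: [-0.376, 1.57, -0.562]
wrist_force: [-0.4, 0.3, 0.2]
width: 0.0006
```

```bash
python3 st.py
```

```text
t 8.2 tcp [ 0.4864 -0.1897  0.0414] plate mm [ -57.3 -160.6] F [-0.42  0.34  0.22] w 0.0006
jaw vs plate deg 0.06 down [ 0.001 -0.    -1.   ]
nl [-4.0000e-04  1.0066e+00 -2.9800e-02]
nr [-1.000e-04  2.786e-01 -3.060e-02]
fl [1.000e-04 1.006e+00 4.902e-01]
fr [3.000e-04 2.780e-01 4.894e-01]
```

Now push in 12 mm and check the force.

Call:
drive_tool --commands '[[[0, 0.016, 0, 0], [0, 0.016, 0, 0], [0, 0.016, 0, 0], [0, 0, 0, 0]]]'

```text
time: 8.6
tool_pos: [0.4883, -0.1783, 0.041]
ee_rot: [-1.483, 1.57, -1.669]
wrist_force: [-0.7, -1.5, -0.1]
width: 0.0004
```

Call:
drive_tool --commands '[[[0, 0.016, 0, 0], [0, 0.016, 0, 0], [0, 0, 0, 0]]]'

```text
time: 8.9
tool_pos: [0.4898, -0.1702, 0.0411]
ee_rot: [-0.967, 1.57, -1.153]
wrist_force: [-0.9, -2.6, 0.5]
width: 0.0006
```

Call:
drive_tool --commands '[[[0, 0.016, 0, 0], [0, 0.012, 0, 0], [0, 0, 0, 0]]]'

```text
time: 9.2
tool_pos: [0.4912, -0.163, 0.0411]
ee_rot: [1.15, 1.57, 0.964]
wrist_force: [-1.2, -2.1, 1.0]
width: 0.0003
```

```bash
python3 st.py
```

```text
t 9.2 tcp [ 0.4912 -0.163   0.0411] plate mm [ -57.5 -133.5] F [-1.2  -2.07  1.02] w 0.0003
jaw vs plate deg 0.04 down [ 0.  0. -1.]
nl [ 4.000e-04  8.979e-01 -2.940e-02]
nr [ 1.000e-04  1.699e-01 -2.990e-02]
fl [5.000e-04 8.976e-01 4.906e-01]
fr [2.000e-04 1.696e-01 4.901e-01]
```

Call:
drive_tool --commands '[[[0, 0.012, 0, 0], [0, 0.008, 0, 0], [0, 0, 0, 0]]]'

```text
time: 9.5
tool_pos: [0.4921, -0.1582, 0.0411]
ee_rot: [0.952, 1.57, 0.765]
wrist_force: [-0.9, -3.4, 1.7]
width: 0.0003
```

Call:
drive_tool --commands '[[[0, 0.006, 0, 0], [0, 0, 0, 0]]]'

```text
time: 9.7
tool_pos: [0.4923, -0.1569, 0.0411]
ee_rot: [0.639, 1.571, 0.452]
wrist_force: [-1.8, -3.6, 0.9]
width: 0.0004
```

Call:
drive_tool --commands '[[[0, 0.006, 0, 0], [0, 0, 0, 0]]]'

```text
time: 9.9
tool_pos: [0.4926, -0.1555, 0.0411]
ee_rot: [0.418, 1.571, 0.231]
wrist_force: [-1.7, -4.8, 2.1]
width: 0.0004
```

```bash
python3 st.py
```

```text
t 9.9 tcp [ 0.4926 -0.1555  0.0411] plate mm [ -57.5 -125.9] F [-1.68 -4.84  2.05] w 0.0004
jaw vs plate deg 0.02 down [ 0.  0. -1.]
nl [ 1.000e-04  8.675e-01 -2.960e-02]
nr [ 0.      0.1395 -0.0299]
fl [2.000e-04 8.673e-01 4.904e-01]
fr [1.000e-04 1.393e-01 4.901e-01]
```

Call:
drive_tool --commands '[[[0, 0.006, 0, 0], [0, 0, 0, 0]]]'

```text
time: 10.1
tool_pos: [0.4929, -0.154, 0.0411]
ee_rot: [0.37, 1.571, 0.183]
wrist_force: [-1.0, -4.6, 1.4]
width: 0.0006
```

Call:
drive_tool --commands '[[[0, 0.006, 0, 0], [0, 0, 0, 0]]]'

```text
time: 10.3
tool_pos: [0.493, -0.1537, 0.0411]
ee_rot: [-1.476, 1.568, -1.662]
wrist_force: [-1.1, -7.7, 2.0]
width: 0.0
```

Call:
drive_tool --commands '[[[0, 0.006, 0, 0], [0, 0, 0, 0]]]'

```text
time: 10.5
tool_pos: [0.4931, -0.1528, 0.0411]
ee_rot: [-1.548, 1.567, -1.735]
wrist_force: [-2.7, -8.9, 2.3]
width: 0.0006
```

```bash
python3 st.py;python3 - <<'E'
from h import *
from bench import imaging
s=imaging.snapshot("scene");v=cv2.resize(s["pixels"][130:270,120:320,::-1],None,fx=4,fy=4,interpolation=cv2.INTER_CUBIC);cv2.imwrite("pics/scene_push.png",v)
E
```

```text
t 10.5 tcp [ 0.4931 -0.1528  0.0411] plate mm [ -57.5 -123.2] F [-2.68 -8.94  2.31] w 0.0006
jaw vs plate deg 0.01 down [-0.001 -0.004 -1.   ]
nl [-0.0031  0.8567 -0.0297]
nr [-0.0005  0.1287 -0.0298]
fl [-0.0031  0.8566  0.4903]
fr [-4.000e-04  1.286e-01  4.902e-01]
```

View pics/scene_push.png

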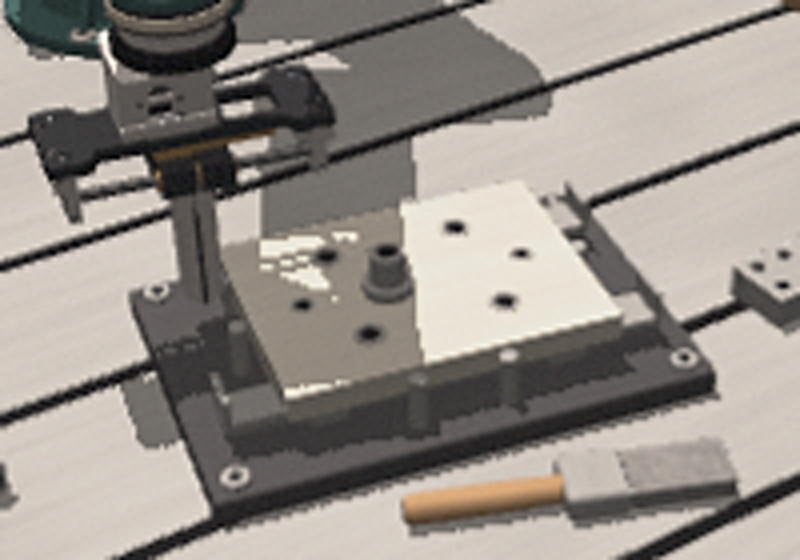

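The picture shows the shut fingers at (200,300) pushing the near right tab right up to the plate's edge at about (225,290). The force is rising too. One or two more nudges should confirm the stop.

Call:
drive_tool --commands '[[[0, 0.006, 0, 0], [0, 0, 0, 0], [0, 0, 0, 0]]]'

```text
time: 10.85
tool_pos: [0.493, -0.1526, 0.0412]
ee_rot: [-1.596, 1.565, -1.783]
wrist_force: [-3.4, -10.9, 2.8]
width: 0.0006
```

Call:
drive_tool --commands '[[[0, 0.006, 0, 0], [0, 0, 0, 0], [0, 0, 0, 0]]]'

```text
time: 11.15
tool_pos: [0.493, -0.1525, 0.0413]
ee_rot: [-1.6, 1.562, -1.787]
wrist_force: [-3.8, -13.4, 2.5]
width: 0.0003
```

That's a hard stop. Now I'll back out, lift and look.

Call:
drive_tool --commands '[[[0, -0.05, 0, 0], [0, -0.08, 0, 0], [-0.1, 0, 0, 0], [-0.1, 0, 0, 0], [-0.1, -0.15, 0, 0], [-0.1, -0.15, 0, 0], [0, 0, 0, 0], [0, 0, 0, 0]]]'

```text
time: 11.95
tool_pos: [0.4743, -0.2531, 0.1408]
ee_rot: [1.324, 1.568, 1.136]
wrist_force: [0.4, 0.1, 0.2]
width: 0.0004
```

```bash
python3 st.py;python3 - <<'E'
from h import *
from bench import imaging
for n,x0,y0 in(("scene",120,150),("top",190,130)):
    s=imaging.snapshot(n);v=cv2.resize(s["pixels"][y0:y0+140,x0:x0+200,::-1],None,fx=4,fy=4,interpolation=cv2.INTER_CUBIC);cv2.imwrite(f"pics/{n}_after.png",v)
E
```

```text
t 11.95 tcp [ 0.4743 -0.2531  0.1408] plate mm [ -57.3 -225.2] F [0.38 0.06 0.18] w 0.0004
jaw vs plate deg -0.03 down [ 0.001  0.003 -1.   ]
nl [ 0.0038  1.2649 -0.0316]
nr [ 0.0016  0.5369 -0.0312]
fl [0.0042 1.2652 0.4884]
fr [0.002  0.5372 0.4888]
```

View pics/scene_after.png

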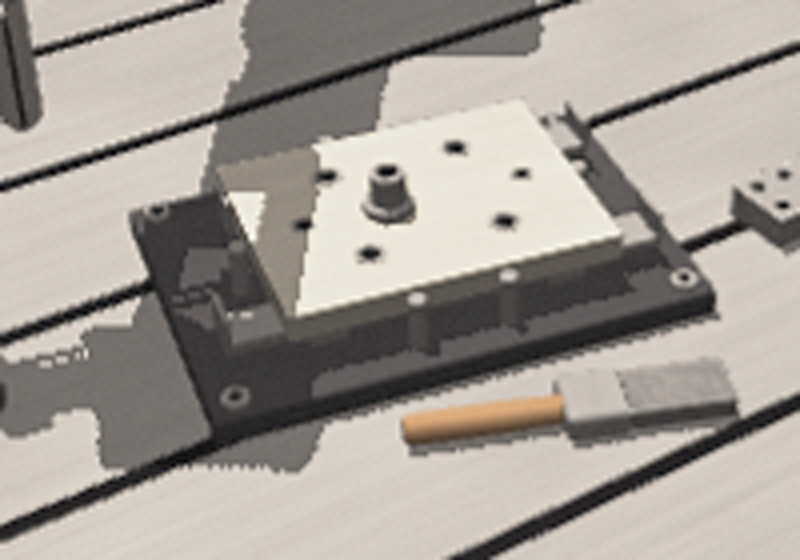

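View pics/top_after.png

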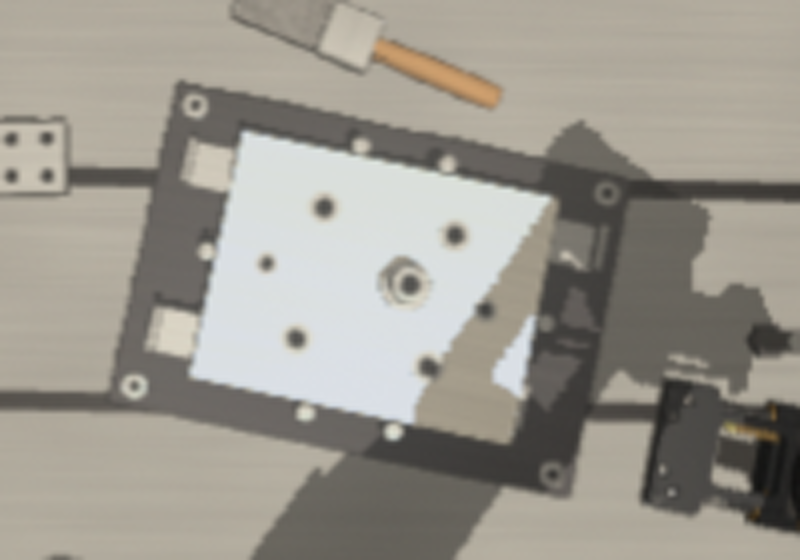

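Both views show the near right tab against the plate edge: it sits at about (520,415) in the top crop and no shim is left sticking out. The far right tab, at (600,245), is still out. The plate moved by less than 1 mm or so. Next is the check press on near right.

Call:
drive_tool --commands '[[[0, 0.137, -0.031, 0], [0, 0.15, 0, 0], [0, 0.15, 0, 0], [0, 0.1, 0, 0], [0.1, 0, 0, 0], [0.1, 0, 0, 0], [0.08, 0, 0, 0], [0.02, 0, 0, 0], [0, 0, 0, 0], [0, 0, 0, 0]]]'

```text
time: 13.05
tool_pos: [0.4917, -0.12, 0.0665]
ee_rot: [0.41, 1.57, 0.224]
wrist_force: [-0.5, 0.2, -0.8]
width: 0.0004
```

```bash
python3 st.py
```

```text
t 13.05 tcp [ 0.4917 -0.12    0.0665] plate mm [-65.  -91.2] F [-0.53  0.21 -0.83] w 0.0004
jaw vs plate deg 0.06 down [ 0.001  0.    -1.   ]
nl [2.000e-04 7.289e-01 7.000e-04]
nr [ 0.      0.0009 -0.    ]
fl [6.000e-04 7.283e-01 5.207e-01]
fr [4.0e-04 3.0e-04 5.2e-01]
```

Call:
drive_tool --commands '[[[0.012, 0, 0, 0], [0.012, 0, 0, 0], [0.006, 0, 0, 0], [0, 0, 0, 0], [0, 0, 0, 0]]]'

```text
time: 13.55
tool_pos: [0.4918, -0.1207, 0.06]
ee_rot: [-0.023, 1.569, -0.21]
wrist_force: [-1.3, 0.6, 5.1]
width: 0.0001
```

Call:
drive_tool --commands '[[[0.004, 0, 0, 0], [0.004, 0, 0, 0], [0, 0, 0, 0], [0, 0, 0, 0], [0, 0, 0, 0], [0, 0, 0, 0]]]'

```text
time: 14.15
tool_pos: [0.4919, -0.1207, 0.0599]
ee_rot: [-0.081, 1.569, -0.268]
wrist_force: [-5.4, 1.9, 12.5]
width: 0.0003
```

The corner is solid now: z=0.0599 at 12.5 N. I'll lift clear and take a last look.

Call:
drive_tool --commands '[[[-0.06, 0, 0, 0], [-0.15, 0, 0, 0], [-0.15, 0, 0, 0], [0, -0.15, -0.15, 0], [0, -0.15, -0.15, 0], [0, -0.15, -0.1, 0], [0, -0.15, 0, 0], [0, 0, 0, 0], [0, 0, 0, 0], [0, 0, 0, 0]]]'

```text
time: 15.15
tool_pos: [0.3705, -0.2451, 0.1464]
ee_rot: [1.561, 1.57, 1.375]
wrist_force: [-0.4, -0.8, 0.4]
width: 0.0008
```

```bash
python3 st.py|head -1;python3 - <<'E'
from h import *
from bench import imaging
for n,x0,y0 in(("scene",120,150),("top",190,130)):
    s=imaging.snapshot(n);P=cloud(s)
    a=dict(np.load(n+"0.npz"));Pa=cloud(a)
    for k,v in T.items():
        u,w=proj(s,np.array([*v,.06])).round().astype(int)
        print(n,k,(1000*np.median(P[w-2:w+3,u-2:u+3,2])).round(1),"was",(1000*np.median(Pa[w-2:w+3,u-2:u+3,2])).round(1))
    v=cv2.resize(s["pixels"][y0:y0+140,x0:x0+200,::-1],None,fx=4,fy=4,interpolation=cv2.INTER_CUBIC);cv2.imwrite(f"pics/{n}_end.png",v)
E
```

```text
t 15.15 tcp [ 0.3705 -0.2451  0.1464] plate mm [-160.8 -236.7] F [-0.41 -0.82  0.37] w 0.0008
scene nl 60.6 was 60.8
scene nr 61.2 was 60.9
scene fl 60.5 was 61.1
scene fr 60.5 was 60.8
top nl 58.7 was 58.9
top nr 57.6 was 59.0
top fl 58.1 was 57.9
top fr 58.8 was 58.5
```

View pics/top_end.png

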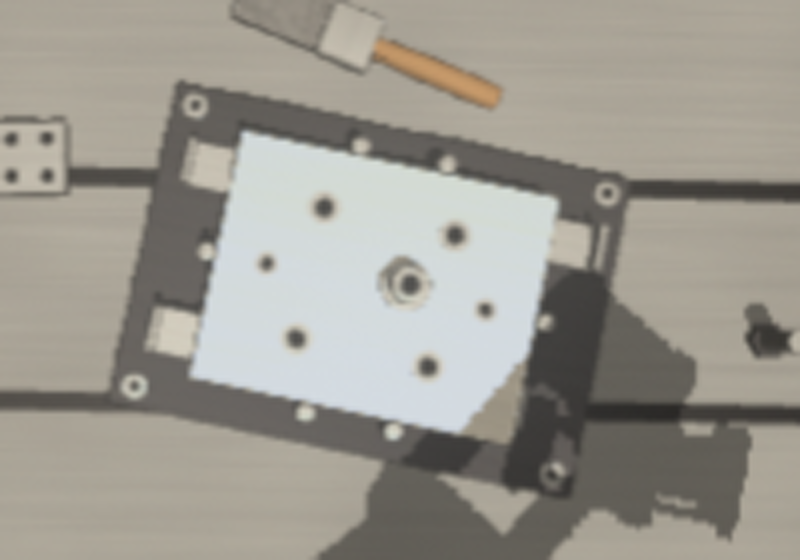

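The final top view shows the near right tab flush at about (522,410) and the other three tabs still out. The bush, bolt, block and brush are where they were. Handing in.

```bash
python3 -c "
from bench import robot;print(robot.close_job())"
```

```text
the job is handed in; nothing more can be done
None
```

The low corner was near right. I pushed its shim fully in, the corner is now solid, and I handed the job in at about 15 s of the 54 s allowed.

- **Finding the corner:** Near left held at z = 59.9 mm under about 16 N. Near right dipped to 56.1 mm, moving at only 2–4 N before it went hard. I didn't press the two far corners, since near right was clearly the one that rocked.
- **Pushing the shim:** It slid in at about 2–5 N, then reached a hard stop at about 13 N. The pictures show its tab against the plate's edge.
- **Check press:** Near right then held at 59.9 mm under 12.5 N.
- **Last look:** The other three tabs are still out and the loose things haven't moved. The plate shifted by about 1 mm at most, by eye.
- **Corner heights:** The scene camera gave 60.5–61.2 mm. The top camera gave 57.6–58.8 mm; it also read about 1–2 mm low at the start, which is within its calibration. Its 57.6 mm at near right is 1.4 mm lower than at the start and is below the 58.5 mm limit. That reading disagrees with the scene camera and the press, which I trust more.

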